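# Nip a freshly cased book in the screw press

## Task

Give the freshly cased tan book a nip: slide it along the bed of the press until it lies centred and square under the platen, then crank the handwheel clockwise until you feel the platen bite hard on the book. Then back the wheel off a quarter turn, so that the platen stands just clear of the cover, ready for the next nip; let go, and leave the other things on the bench where they are.

Things in the scene. Friction and masses are not known exactly. Their poses are not given: they have to be found in the camera images.
- press: Dark cast-iron nipping press, fixed to the bench. Origin: centre of its underside, on the screw's axis; z up, x from its open front to its open back. Base 260 (x) by 262 mm. Smooth bed 250 by 200 mm, top 34 mm above the bench. Uprights at y = 105 to 131 mm on both sides, x = -16 to 16 mm; arch above, 202 mm high. Place and yaw vary.
- book: Tan book, 190 (its x) by 130 (y, spine at +y) by 40 mm thick, 0.7 to 1 kg, loose, flat on the press bed, pulled out 60 to 85 mm to the front (near end overhangs), to one side and askew. Origin: centre of its underside. Slides when an edge is pushed (3 to 9 N). When centred, its origin is on the screw's axis, its x parallel to the press's x.
- book_top (a point): Centre of the book's upper cover, 40 mm above its underside, 74 mm above the bench; z up.
- platen: The press's platen: a dark iron plate 185 (x) by 135 (y) by 18 mm, always level, on the foot of the screw. The wheel carries the nut and stays at its height; the screw does not turn but slides down through it with the platen, 12 mm per turn of the wheel. Origin: centre of the flat underside, 21 to 30 mm above the book at the start.
- wheel (a joint): Handwheel angle, rad. Grows clockwise seen from above, which lowers the platen 12 mm per turn; 0 is the platen's topmost place. Starts about 1.7 to 2.5 turns short of the bite. About 0.15 N m of friction (2 N at the handle); stays where it is left; at the bite it comes to a firm stop within some 10 to 20 degrees.
- wheel_hub (a point): Centre of the dark iron five-spoked handwheel (level with its rim), on top of the press, 225 mm above the bench, axis vertical; it turns but does not rise or fall. The rim is a round bar 18 mm thick on a 75 mm radius; the threaded screw end, 26 mm thick, stands up to 55 mm above this point and sinks as the press closes.
- handle_mid (a point): Middle of the upright wooden crank handle on the wheel's rim, 75 mm from the wheel's axis: round, 22 mm diameter, 45 mm tall, spins freely on its pin. 37 mm above the wheel's centre, 28 mm above the rim's top, 20 mm below the handle's top. Goes round with the wheel, at a constant height. Nothing stands above it.
- bone_folder: Flat white bone folder, 140 by 22 by 5 mm, lying on the bench by the left side of the press; origin under it. Leave alone.
- brass_weight: Small turned brass weight, 50 mm across, 54 mm high, standing on the bench by the right side of the press; origin under it. Leave alone.
- paste_jar: White jar with a steel lid, 72 mm across, 85 mm high, on the bench to the left; origin under it. Leave alone.
- pencil_cup: White ceramic cup of pencils, 80 mm across, about 180 mm high with the pencils, on the bench to the right; origin under it. Leave alone.
- beech_block: Beech block 120 by 50 by 45 mm lying on the bench to the right; origin under it. Leave alone.
- awl: Awl lying on the bench to the left, 140 mm long, wooden grip 24 mm thick; origin under it. Leave alone.
- notebook: Blue notebook 148 by 105 by 16 mm lying on the bench far to the left; origin under it. Leave alone.
- platen_face (a point): Centre of the platen's flat underside. It meets the book's cover when the press bites; a quarter turn back it is 3 mm above the cover.
Not all that is in view belongs to the job. What is shaped like the book but black is not meant.

How it is judged:
By the outcome, as a careful person would: the job done as asked, in the order asked, and still so for the second after the job is handed in, with the robot touching nothing.
It also fails if it takes over 72 s, if anything falls off the work surface, if the arm or the gripper's body presses on something with over 40 N, if the wrist force passes 120 N, or if a joint passes its speed limit or range.

## Robot

A 6-joint arm with a two-finger parallel gripper is mounted at the origin on the work surface. World frame = base frame: x ahead of the robot, y to its left, z up, the work surface at z = 0. Lengths are in mm, angles in rad, forces in N, time in s.
With the tool pointing down it reaches from about 400 to 825 mm from the base axis. Payload 7 kg.
Tool frame: the origin (TCP) lies at the very end of the fingers, on their centre line; the grasp point (between the pads) lies 19 mm behind it; z points along the fingers, y is the direction in which the jaws open and shut (so a half turn about z gives the same grasp; the last joint's range is limited). The gripper opens to 88 mm and grips with 3 to 60 N. Pads are 19 mm wide; open, the fingers measure 130 mm over their backs; the gripper's body (78 mm by 193 mm) begins 47 mm behind the grasp point.
Start: joints at [1.388, 0.359, 0.012, 0, -1.224, -0.288], TCP at [306.184, 601.537, 226.561] pointing down, gripper open.
Joint ranges: [-3.07, 3.07], [-1.43, 2.12], [-1.02, 1.25], [-3.03, 1.67], [-3.05, -0], [-3.03, 3.03]. Speed limits (rad/s): [2.39, 2.39, 3.01, 3.14, 3.14, 3.14].

## Interface

Orientations are given as a unit quaternion [x, y, z, w].
In Python, from plant import bot gives the robot as it stands. Calls block until the motion is done:
- bot.move_ptp(position, orientation): joint-space move of the TCP to a pose.
- bot.line_to(position, velocity=150, ori=None): straight line of the TCP; ori=None keeps the orientation; velocity is the mean speed in mm/s.
- bot.move_joints(angles): joint-space move.
- bot.move_gripper(opening, force=None): finger opening in mm; force is the grip in N (None keeps the last); returns when the fingers have stopped.
- bot.pause(seconds).
- bot.solve_ik(position, orientation): joint angles nearest the present ones, or None.
- bot.read_state(): the state.
- bot.camera(name): name is "scene" or "top" or "wrist"; returns the picture (420x560x3 uint8, red, green, blue); there is no depth.
- bot.get_calibration(name): a dict with "fx", "fy", "cx", "cy" (pixels), "distortion" ([k1, k2, p1, p2, k3] as OpenCV has them; the pictures are not rectified), "view" (4x4, takes a point from world to camera coordinates); the wrist camera has in their place "T_tool_cam" (4x4, takes a point from camera to tool coordinates, whose origin is the TCP and whose axes are the flange's). Camera axes: x right, y up, looking along -z (the intrinsics and any distortion apply to the point x, -y, -z); pixel columns grow to the right and rows downward; lengths in mm; the calibration is good to about 2 mm. A picture is of the moment at which its call begins: read the wrist's pose just before it. get_calibration takes no time and is no camera call.
A pose or a line that the arm cannot do raises bot.Unreachable and nothing moves.
- bot.close_job(): hands the job in, once; it reports no verdict.
The state is a dict: "t": time; "joint_pos": joint angles; "qvel": joint speeds; "tau": joint torques, N m; "tcp_pos": TCP position; "eef_rot": TCP orientation; "contact_force": force on the tool from outside, world axes, zero at the start; "moment": the same for the moment, N m; "width": finger opening in mm.
Only numpy, scipy, OpenCV 4.12 (cv2) and the standard library are available. Lean on these libraries where they do the work, as an engineer would, in place of code of your own. Each camera call takes 0.05 s, during which the arm holds its last target. There are 200 camera calls.

## Working session

There is one attempt and no reset: what is moved stays moved. The work goes in short steps, each a Python script; the robot and the scene stay as the last script left them, time stands still between calls to the robot, and variables do not carry over. Pictures are saved under pics/ and viewed, about 8 in all and at most 12, crops included, and the job is handed in when it is done.

```bash
ls; mkdir -p pics; python3 - <<'E'
from plant import bot
import cv2,json
for n in ("scene","top"):
    im=bot.camera(n); cv2.imwrite(f"pics/{n}0.png",im[:,:,::-1])
    c=bot.get_calibration(n); print(n,{k:(v.tolist() if hasattr(v,'tolist') else v) for k,v in c.items()})
c=bot.get_calibration("wrist");print(c)
print(bot.read_state())
E
```

```text
pics
scene {'fx': 418.3286757111387, 'fy': 418.3286757111387, 'cx': 283.8228495215162, 'cy': 212.09393448998915, 'distortion': [-0.03702285564285033, 0.0, 0.0, 0.0, 0.0], 'view': [[0.3984068893454104, 0.9171836976582198, 0.006783455764482522, -179.71390323121955], [-0.6909439533797965, 0.2952523724300972, 0.6598655089200346, 240.17702341216437], [0.6032150560206625, -0.26758195253864586, 0.7513531093071983, -1698.9544017045428], [0.0, 0.0, 0.0, 1.0]]}
top {'fx': 388.92495810832287, 'fy': 388.92495810832287, 'cx': 271.6344180542272, 'cy': 212.2382264314857, 'distortion': [-0.03187347947706897, 0.0, 0.0, 0.0, 0.0], 'view': [[0.020530726057060248, -0.9993702966531068, 0.02893958284168079, -54.46121803069464], [0.9926432886135804, 0.02383003399766123, 0.11870733359858823, -513.3344544622756], [-0.11932221443631584, 0.026289534935994473, 0.992507465712406, -1126.038448842226], [0.0, 0.0, 0.0, 1.0]]}
{'fx': 327.3916639993705, 'fy': 327.3916639993705, 'cx': 281.73804314363673, 'cy': 212.20675748122846, 'distortion': array([-0.00807972,  0.        ,  0.        ,  0.        ,  0.        ]), '
[... 348 characters left out ...]
00]])}
{'t': 0.1, 'joint_pos': array([ 1.38806886e+00,  3.59329111e-01,  1.11571253e-02, -3.24120008e-04,
       -1.22406992e+00, -2.88094519e-01]), 'qvel': array([-8.47983090e-04, -2.03957883e-03,  1.63822133e-03,  1.04217491e-03,
        1.09393826e-03,  7.62713241e-06]), 'tau': array([-2.66851835e-03, -5.84163022e+01,  2.93751901e+01,  7.01567397e+00,
        1.01571370e-02, -5.45938769e-05]), 'tcp_pos': array([306.01882769, 601.1667603 , 225.70748828]), 'eef_rot': array([ 9.72405426e-01, -2.33296255e-01, -1.14103196e-04,  7.29808719e-04]), 'contact_force': array([ 0.33227104, -0.12156018,  0.06547489]), 'moment': array([-0.03362674, -0.02079353,  0.03637649]), 'width': 87.57916046046039}
```

View pics/scene0.png

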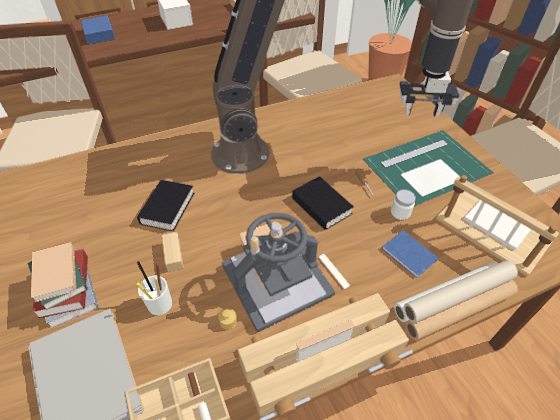

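View pics/top0.png

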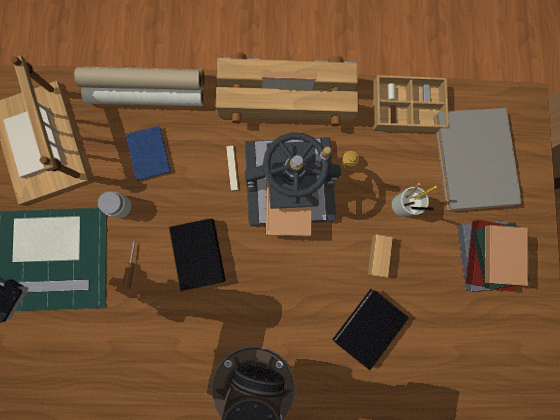

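The scene view shows the press with the handwheel at (275,240) and the tan book in it. The top view shows the wheel hub at about (297,162), the handle at (326,153) and the book's front end at (289,222). The other book-like things are black books at (198,254) and (372,328) and a tan book on a stack at (505,255). Only the one on the press bed fits. I'll confirm this in an enlarged crop.

```bash
cat > h.py <<'E'
import numpy as np,cv2
from plant import bot
from scipy.spatial.transform import Rotation as R
def cam(n,state=None):
    c=bot.get_calibration(n); K=np.array([[c['fx'],0,c['cx']],[0,c['fy'],c['cy']],[0,0,1]]); D=np.array(c['distortion'])
    if n=='wrist':
        T=np.eye(4);T[:3,:3]=R.from_quat(state['eef_rot']).as_matrix();T[:3,3]=state['tcp_pos'];M=T@np.array(c['T_tool_cam'])
    else: M=np.linalg.inv(np.array(c['view']))
    return K,D,M
def ray(C,px):
    K,D,M=C; p=cv2.undistortPoints(np.array(px,float).reshape(-1,1,2),K,D).reshape(-1,2)
    d=np.c_[p[:,0],-p[:,1],-np.ones(len(p))]@M[:3,:3].T
    return M[:3,3],d
def onz(C,px,z):
    o,d=ray(C,px); return (o+d*((z-o[2])/d[:,2])[:,None])
def proj(C,P):
    K,D,M=C; V=np.linalg.inv(M); q=np.array(P,float).reshape(-1,3)@V[:3,:3].T+V[:3,3]
    q=q*[1,-1,-1]; return cv2.projectPoints(q,np.zeros(3),np.zeros(3),K,D)[0].reshape(-1,2)
def down(yaw): # tool z down, jaw axis (tool y) at angle yaw-90 ; tool x at yaw
    return (R.from_euler('z',yaw)*R.from_euler('x',np.pi)).as_quat()
E
python3 - <<'E'
from h import *
im=cv2.imread('pics/top0.png'); C=cam('top')
print(onz(C,[(297,163)],225),onz(C,[(326,153)],262),onz(C,[(289,230)],74))
print('base',onz(C,[(246,140),(335,138),(337,223),(248,226)],30))
cv2.imwrite('pics/topc.png',cv2.resize(im[115:260,215:375],None,fx=5,fy=4.1*5/5 if 0 else 5,interpolation=cv2.INTER_CUBIC)[:600+125])
a=cv2.resize(im[120:245,220:370],None,fx=4.8,fy=4.8,interpolation=cv2.INTER_CUBIC);cv2.imwrite('pics/topc.png',a)
st=bot.read_state();print(R.from_quat(st['eef_rot']).as_matrix().round(2))
E
```

```text
[[617.55826463 -99.22623962 225.        ]] [[ 635.1812881  -166.38321684  262.        ]] [[459.44247298 -92.50658258  74.        ]]
base [[ 734.20141029   39.56389183   30.        ]
 [ 748.77008728 -232.92184434   30.        ]
 [ 486.90501796 -238.99438809   30.        ]
 [ 471.85741831   26.12012052   30.        ]]
[[ 0.89 -0.45 -0.  ]
 [-0.45 -0.89 -0.  ]
 [ 0.    0.   -1.  ]]
```

View pics/topc.png

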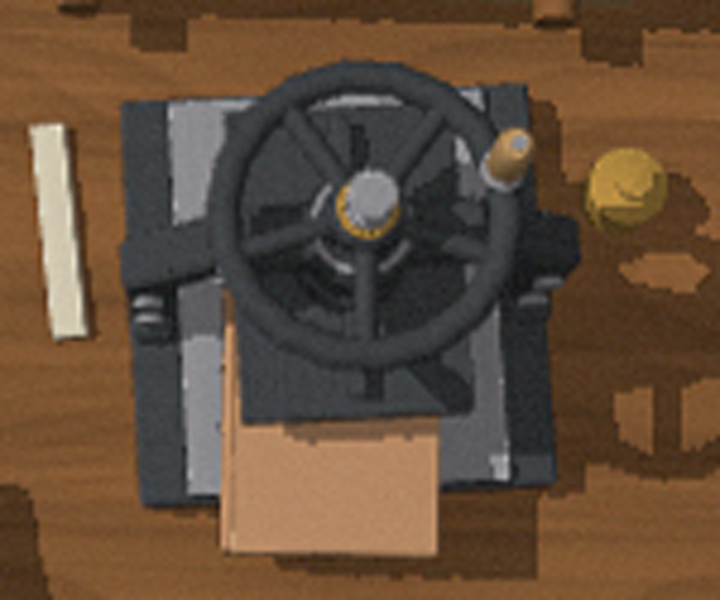

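The crop confirms the tan book on the bed, with its spine strip at left, its front edge at crop row 550, the hub at (368,200) and the handle at (508,160). Pushing needs a tilted tool, with both open fingers on the front edge, so I'll check reach and take a wrist view.

```bash
cat >> h.py <<'E'
def tilt(yaw,th): # fingers point forward(yaw)/down, th from vertical; tool x forward-up
    return (R.from_euler('z',yaw)*R.from_euler('y',-th)*R.from_euler('x',np.pi)).as_quat()
E
python3 - <<'E'
from h import *
print(R.from_quat(tilt(0,.7)).as_matrix().round(2))
C=cam('top');print(onz(C,[(171,229),(224,280),(372,292),(334,325)],30).round())
for th in (0,.3,.5,.65,.8):
  print(th,[(x,z,None if (q:=bot.solve_ik([x,-95,z],tilt(.05,th))) is None else np.round(q,2).tolist()) for x,z in ((420,52),(440,120),(515,52),(420,250))])
ok=0
for a in np.arange(0,360,20):
  q=bot.solve_ik([615+75*np.cos(np.radians(a)),-100+75*np.sin(np.radians(a)),246],down(0)); ok+=q is not None
print(ok)
# vantage
q=tilt(.05,.35)
bot.move_ptp([400,-95,260],q)
st=bot.read_state();im=bot.camera('wrist');cv2.imwrite('pics/w1.png',im[:,:,::-1]);np.save('w1.npy',np.r_[st['tcp_pos'],st['eef_rot']]);print(st['t'],st['tcp_pos'])
E
```

```text
[[ 0.76 -0.    0.64]
 [ 0.   -1.   -0.  ]
 [ 0.64  0.   -0.76]]
[[ 458.  253.   30.]
 [ 313.   92.   30.]
 [ 286. -343.   30.]
 [ 189. -231.   30.]]
0 [(420, 52, [0.24, 0.16, -0.74, 0.0, -0.67, 1.38]), (440, 120, [0.23, 0.09, -0.61, 0.0, -0.87, 1.39]), (515, 52, [0.19, 0.3, -0.54, 0.0, -0.74, 1.43]), (420, 250, [0.24, -0.08, -0.45, 0.0, -1.19, 1.38])]
0.3 [(420, 52, None), (440, 120, [0.29, -0.09, -0.9, 0.15, -0.47, 1.21]), (515, 52, [0.22, 0.17, -0.87, 0.21, -0.24, 1.2]), (420, 250, [0.31, -0.29, -0.69, 0.1, -0.88, 1.25])]
0.5 [(420, 52, None), (440, 120, None), (515, 52, None), (420, 250, [0.38, -0.44, -0.9, 0.26, -0.65, 1.07])]
0.65 [(420, 52, None), (440, 120, None), (515, 52, None), (420, 250, None)]
0.8 [(420, 52, [-0.64, 0.08, -0.82, -1.58, -0.47, -2.61]), (440, 120, None), (515, 52, [-0.45, 0.18, -0.68, -1.62, -0.35, -2.73]), (420, 250, None)]
18
2.5917 [400.45383124 -94.58404449 260.13104223]
```

View pics/w1.png

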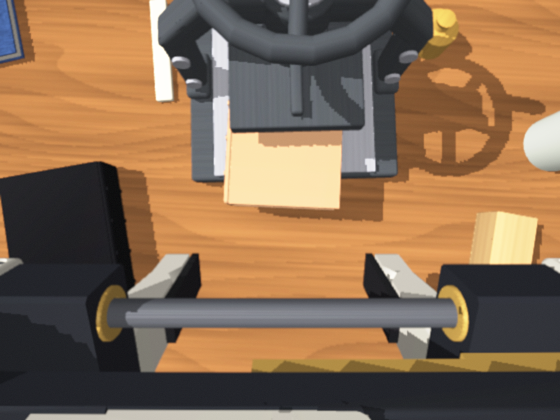

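```bash
python3 - <<'E'
from h import *
for th in (.2,.25,.3):
 for flip in (0,1):
  f=lambda yaw: (R.from_quat(tilt(yaw,th))*R.from_euler('z',np.pi*flip)).as_quat()
  print(th,flip,[(x,z,None if (q:=bot.solve_ik([x,-95,z],f(.04))) is None else np.round(q,2).tolist()) for x,z in ((425,58),(425,110),(440,58),(440,110),(510,58))])
E
```

```text
0.2 0 [(425, 58, [0.28, 0.05, -0.92, 0.12, -0.4, 1.23]), (425, 110, [0.28, -0.05, -0.84, 0.09, -0.58, 1.26]), (440, 58, [0.27, 0.08, -0.89, 0.11, -0.41, 1.25]), (440, 110, [0.27, -0.02, -0.81, 0.08, -0.58, 1.28]), (510, 58, [0.22, 0.19, -0.74, 0.08, -0.45, 1.32])]
0.2 1 [(425, 58, [0.28, 0.05, -0.92, 0.12, -0.4, -1.92]), (425, 110, [0.28, -0.05, -0.84, 0.09, -0.58, -1.88]), (440, 58, [0.27, 0.08, -0.89, 0.11, -0.41, -1.9]), (440, 110, [0.27, -0.02, -0.81, 0.08, -0.58, -1.86]), (510, 58, [0.22, 0.19, -0.74, 0.08, -0.45, -1.82])]
0.25 0 [(425, 58, [0.29, 0.03, -0.99, 0.2, -0.31, 1.14]), (425, 110, [0.29, -0.08, -0.9, 0.13, -0.51, 1.21]), (440, 58, [0.27, 0.05, -0.96, 0.18, -0.32, 1.17]), (440, 110, [0.28, -0.04, -0.87, 0.12, -0.51, 1.23]), (510, 58, [0.23, 0.17, -0.8, 0.13, -0.36, 1.27])]
0.25 1 [(425, 58, [0.29, 0.03, -0.99, 0.2, -0.31, -2.0]), (425, 110, [0.29, -0.08, -0.9, 0.13, -0.51, -1.93]), (440, 58, [0.27, 0.05, -0.96, 0.18, -0.32, -1.97]), (440, 110, [0.28, -0.04, -0.87, 0.12, -0.51, -1.91]), (510, 58, [0.23, 0.17, -0.8, 0.13, -0.36, -1.88])]
0.3 0 [(425, 58, None), (425, 110, [0.3, -0.1, -0.96, 0.18, -0.43, 1.15]), (440, 58, None), (440, 110, [0.29, -0.07, -0.93, 0.18, -0.43, 1.17]), (510, 58, [0.23, 0.15, -0.88, 0.22, -0.26, 1.18])]
0.3 1 [(425, 58, None), (425, 110, [0.3, -0.1, -0.96, 0.18, -0.43, -1.99]), (440, 58, None), (440, 110, [0.29, -0.07, -0.93, 0.18, -0.43, -1.97]), (510, 58, [0.23, 0.15, -0.88, 0.22, -0.26, -1.96])]
```

The wrist view shows the book's front edge from about (226,204) to (340,208), the base front corners at (192,181) and (396,177), and the platen's front edge at (232–364,128). I'll extract exact lines from it.

```bash
python3 - <<'E'
import cv2
im=cv2.imread('pics/w1.png');cv2.imwrite('pics/w1c.png',cv2.resize(im[75:215,180:410],None,fx=3.4,fy=3.4,interpolation=cv2.INTER_CUBIC))
E
```

```text
(no output)
```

View pics/w1c.png

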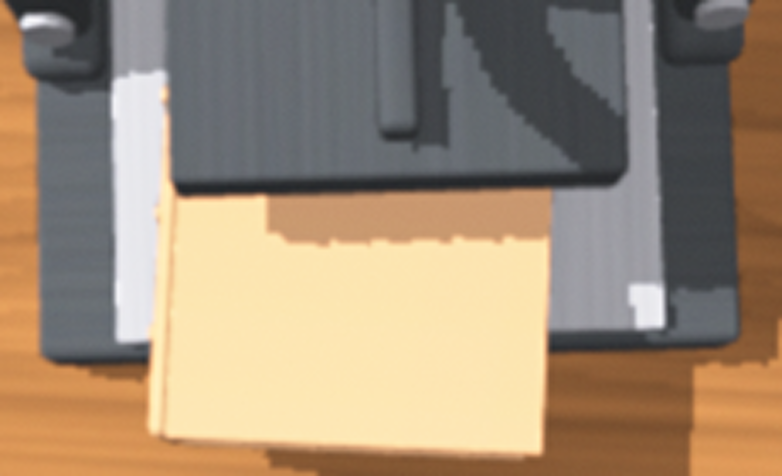

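```bash
python3 - <<'E'
from h import *
s=np.load('w1.npy');C=cam('wrist',dict(tcp_pos=s[:3],eef_rot=s[3:]))
f=lambda p:np.array(p)/3.4+[180,75]
b=onz(C,f([(117,343),(665,327),(112,80),(656,80)]),34);print('bed',b[:,:2].round(1))
k=onz(C,f([(165,437),(543,454),(172,195),(551,195),(150,432)]),74);print('book',k[:,:2].round(1))
d=b[0]-b[1];yf=np.arctan2(-d[0],d[1]);e=b[2]-b[0];g=b[3]-b[1];print('press yaw',yf,np.arctan2(e[1],e[0]),np.arctan2(g[1],g[0]),'w',np.linalg.norm(d))
u=np.array([np.cos(yf),np.sin(yf)]);print('centre',(b[0,:2]+b[1,:2])/2+125*u)
d=k[0]-k[1];print('book yaw',np.arctan2(-d[0],d[1]),np.linalg.norm(d),[np.arctan2(*(k[j]-k[i])[1::-1]) for i,j in ((0,2),(1,3))])
C=cam('top');g=lambda p:np.array(p)/4.8+[220,120]
c=onz(C,g([(122,102),(527,85),(555,485),(142,500)]),32)[:,:2];print('base',c.round(1),c.mean(0))
print('bedtop',onz(C,g([(169,101),(511,470),(188,492)]),34)[:,:2].round(1))
print('rim',onz(C,g([(365,62),(365,368),(210,218),(519,218)]),225)[:,:2].round(1), 'screwaxis', onz(C,g([(368,208)]),234),'handle',onz(C,g([(507,160)]),262))
print('booktop',onz(C,g([(234,550),(436,555)]),74))
E
```

```text
bed [[ 4.824e+02 -7.400e+00]
 [ 4.983e+02 -2.068e+02]
 [ 5.796e+02  2.000e-01]
 [ 5.898e+02 -2.001e+02]]
book [[ 446.5  -33.5]
 [ 447.1 -157.2]
 [ 526.6  -31.2]
 [ 532.9 -156.3]
 [ 447.9  -28.5]]
press yaw 0.07968704397314007 0.07866279798613862 0.07293840660767271 w 199.982430943406
centre [614.93409358 -97.14351329]
book yaw 0.005162780878415604 123.73777790506729 [np.float64(0.028631069825390872), np.float64(0.011311864650016552)]
base [[ 729.6   41.1]
 [ 748.5 -216.5]
 [ 492.5 -234.5]
 [ 477.2   21.5]] [611.96701301 -97.07289238]
bedtop [[ 730.5   11.4]
 [ 501.  -206.6]
 [ 482.7   -6.7]]
rim [[ 695.9  -95.8]
 [ 531.7  -97.9]
 [ 609.   -15.7]
 [ 613.6 -178.1]] screwaxis [[614.41013762 -97.58683898 234.        ]] handle [[ 634.31939128 -165.4669195   262.        ]]
booktop [[ 445.07232675  -34.99606797   74.        ]
 [ 444.75993446 -155.1838931    74.        ]]
```

Measured values:
- **Press:** centre (614.5,−97), yaw 0.078. The bed width came out at 200.0 mm, and the two views agree to about 1–2 mm.
- **Book:** centre (541.5,−91), yaw 0.01. That is 72 mm out and 12 mm to the left.

Next is a stable two-finger diagonal push along most of the path.

```bash
cat >> h.py <<'E'
PC=np.array([614.5,-97.2]);PY=.078;TH=.22;OFF=9.3
def ptilt(yaw): return (R.from_quat(tilt(yaw,TH))*R.from_euler('z',np.pi)).as_quat()
def tcp_for_edge(mid,yaw,z=58,back=0):
    u=np.array([np.cos(yaw),np.sin(yaw)]); return np.r_[np.array(mid)-u*(OFF+back),z]
def F():
    s=bot.read_state(); return s['contact_force'].round(1),s['tcp_pos'].round(1),round(s['t'],2)
def toworld(p,yaw=PY):
    c,s=np.cos(yaw),np.sin(yaw); return PC+np.array([c*p[0]-s*p[1],s*p[0]+c*p[1]])
def look(n,name):
    s=bot.read_state();im=bot.camera(n);cv2.imwrite(f'pics/{name}.png',im[:,:,::-1]);np.save(name+'.npy',np.r_[s['tcp_pos'],s['eef_rot']])
E
python3 - <<'E'
from h import *
m0=np.array([446.5,-92.2]);y0=.01;m1=toworld([-95,0]);y1=PY
bot.move_gripper(70,30)
bot.move_ptp(tcp_for_edge(m0,y0,130,18),ptilt(y0))
bot.line_to(tcp_for_edge(m0,y0,58,18),150);print(F())
bot.line_to(tcp_for_edge(m0,y0,58,4),60);print(F())
for f in np.r_[0,np.arange(.05,.81,.125)]:
    y=y0+(y1-y0)*f; bot.line_to(tcp_for_edge(m0+(m1-m0)*f,y),40,ptilt(y)); print(F())
y=bot.read_state();bot.line_to(tcp_for_edge(m0+(m1-m0)*.8,y1,58,25),100)
bot.line_to(tcp_for_edge(m0+(m1-m0)*.8,y1,190,60),200)
bot.move_ptp([400,-95,260],tilt(.05,.35)); look('wrist','w2');print(F())
E
python3 - <<'E'
import cv2
im=cv2.imread('pics/w2.png');cv2.imwrite('pics/w2c.png',cv2.resize(im[75:215,180:410],None,fx=3.4,fy=3.4,interpolation=cv2.INTER_CUBIC))
E
```

```text
(array([-0.8, -0.7,  0.8]), array([419.5, -92.5,  58.3]), 6.49)
(array([-0.6, -0.4, -0.8]), array([433.9, -92.2,  58.4]), 6.88)
(array([-0.4, -0.4, -0.6]), array([437.2, -92.4,  57.9]), 7.12)
(array([-4.3, -2.1, -0.2]), array([439.8, -93.4,  57.5]), 7.38)
(array([-0.5, -0.7, -0.9]), array([450.2, -94.6,  58. ]), 7.76)
(array([-0.7,  0.1, -0.9]), array([459.4, -96.1,  58.1]), 8.14)
(array([-0.9, -0.9, -1.3]), array([468.5, -97.8,  58.1]), 8.53)
(array([-1.2, -0.5, -1.5]), array([477.7, -99.4,  58.1]), 8.91)
(array([-0.3, -0.1, -0.6]), array([ 486.9, -101.1,   58.1]), 9.29)
(array([-1.2, -0.1, -1. ]), array([ 496.1, -102.7,   58.1]), 9.68)
(array([-0.2,  0.2, -0.5]), array([399.7, -95.6, 260.5]), 13.08)
```

View pics/w2c.png

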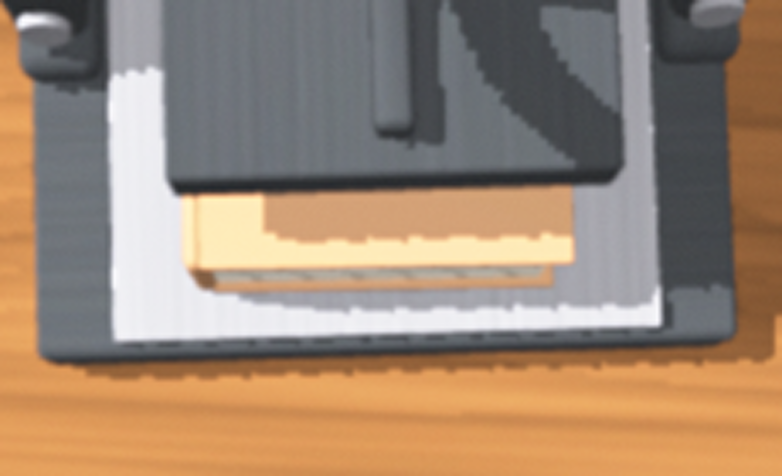

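```bash
cat > m.py <<'E'
from h import *
def meas(name,bed,book,n='wrist',sc=3.4,off=(180,75)):
    s=np.load(name+'.npy');C=cam(n,dict(tcp_pos=s[:3],eef_rot=s[3:]));f=lambda p:np.array(p)/sc+off
    b=onz(C,f(bed),34)[:,:2];k=onz(C,f(book),74)[:,:2]
    yaw=lambda q:np.arctan2(-(q[0]-q[1])[0],(q[0]-q[1])[1])
    pc=b.mean(0)+125*np.array([np.cos(yaw(b)),np.sin(yaw(b))])
    M=R.from_euler('z',-PY).as_matrix()[:2,:2]
    print('press',pc,yaw(b),'book',k,yaw(k)-yaw(b),'w',np.linalg.norm(k[0]-k[1]),'rel corners',((k-pc)@M.T).round(1))
E
python3 -c "
from m import *
meas('w2',[(114,340),(661,325)],[(185,270),(573,263)])
meas('w1',[(117,343),(665,327)],[(165,437),(543,454)])"
```

```text
press [615.25820795 -97.57028071] 0.0755176897307989 book [[ 501.44787792  -38.0662558 ]
 [ 509.9156947  -165.75828569]] -0.009300269950703807 w 127.97249086802148 rel corners [[-108.8   68.2]
 [-110.3  -59.8]]
press [614.93553687 -97.14157533] 0.07968743814608088 book [[ 446.51097444  -33.4904981 ]
 [ 447.14984905 -157.226343  ]] -0.0745242703307625 w 123.73749421083394 rel corners [[-163.    76.6]
 [-172.   -46.8]]
```

The push tracked without slip: the book's edge is at −109.5 rel (as commanded) and its lateral offset is about +4 mm. I'll finish with the last 14.5 mm.

```bash
python3 - <<'E'
from h import *
P=lambda x,y,z=58:tcp_for_edge(toworld([x,y]),PY,z)
bot.move_ptp(P(-145,4.2,150),ptilt(PY))
bot.line_to(P(-135,4.2),150);bot.line_to(P(-112,4.2),80)
for x,y in ((-109,4.2),(-106,3.2),(-100,1.2),(-95,-.5)):
    bot.line_to(P(x,y),25,ptilt(PY));print(F())
bot.line_to(P(-120,-.5),100);bot.line_to(P(-150,-.5,190),200)
bot.move_ptp([400,-95,260],tilt(.05,.35)); look('wrist','w3');look('top','t3');print(F())
im=cv2.imread('pics/w3.png');cv2.imwrite('pics/w3c.png',cv2.resize(im[75:215,180:410],None,fx=3.4,fy=3.4,interpolation=cv2.INTER_CUBIC))
E
```

```text
(array([-0. , -0.6,  0.2]), array([ 496.2, -102.3,   58. ]), 16.69)
(array([-4.3, -0.3,  3.8]), array([ 498. , -103.4,   57.6]), 16.97)
(array([-2.8, -0.7, -1.6]), array([ 504.8, -104.7,   57.5]), 17.37)
(array([-1.7, -0.3, -1.6]), array([ 510.8, -105.8,   58. ]), 17.73)
(array([ 0.2, -1.2, -0.2]), array([399.7, -95.7, 260.5]), 21.2)
```

View pics/w3c.png

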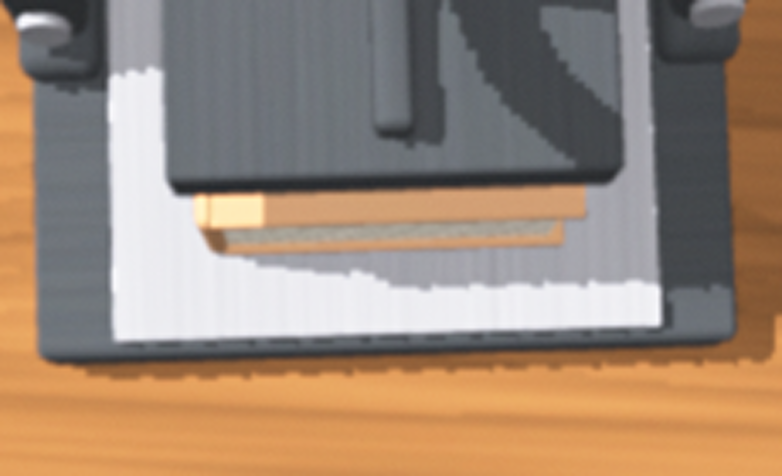

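```bash
python3 - <<'E'
from m import *
meas('w3',[(114,340),(661,325)],[(196,229),(586,216)])
C=cam('top')
for z in (262,):print(onz(C,[(326,153)],z), 'handle angle',)
for nm in('top0','t3'):
  im=cv2.imread(f'pics/{nm}.png');h=cv2.cvtColor(im,cv2.COLOR_BGR2HSV);roi=np.zeros(im.shape[:2],bool);roi[140:168,315:338]=1
  m=((h[...,0]>8)&(h[...,0]<25)&(h[...,1]>70)&(h[...,2]>120)&roi).astype(np.uint8)
  n,l,s,c=cv2.connectedComponentsWithStats(m);i=1+s[1:,4].argmax();p=c[i];w=onz(C,[p],262)[0];r=w[:2]-PC;print(nm,s[i],p,w,np.hypot(*r),np.degrees(np.arctan2(r[1],r[0])))
E
```

```text
press [615.26027829 -97.5869332 ] 0.07550179708546488 book [[ 515.26758064  -40.96437055]
 [ 525.8024224  -169.47483066]] 0.006291839528040716 w 128.9415419860281 rel corners [[-95.3  64.2]
 [-94.8 -64.7]]
[[ 635.1812881  -166.38321684  262.        ]] handle angle
top0 [321 147  10   8  43] [325.09302326 150.69767442] [ 640.88283041 -164.14579112  262.        ] 71.95688076232103 -68.49097501682017
t3 [321 147  10   9  48] [325.27083333 150.75      ] [ 640.76478259 -164.58194204  262.        ] 72.31987913144594 -68.70467891772438
```

The book is centred: front edge rel −95, sides +64.2/−64.7, yaw error 0.006. Next I'll estimate the platen gap to predict the bite angle, align the jaws tangentially there, and grip the handle.

```bash
python3 - <<'E'
from h import *
s=np.load('w3.npy');C=cam('wrist',dict(tcp_pos=s[:3],eef_rot=s[3:]))
o,d=ray(C,np.array([(250,192),(395,190),(540,186)])/3.4+[180,75])
n=np.r_[np.cos(PY),np.sin(PY),0];p0=np.r_[toworld([-92.5,0]),0]
P=o+d*(((p0-o)@n)/(d@n))[:,None];gap=P[:,2].mean()-74;print(P.round(1),'gap',gap,gap/12)
a0=np.radians(-71);ab=a0-2*np.pi*gap/12;print('bite deg',np.degrees(ab)%360)
for yaw in ab+np.arange(-4,5)*np.pi/2/2:
    yaw=(yaw+np.pi)%(2*np.pi)-np.pi
    q=[bot.solve_ik(np.r_[PC+75*np.array([np.cos(a),np.sin(a)]),246],down(yaw)) for a in a0-np.arange(0,2*np.pi,.3)]
    q=[x for x in q if x is not None]; print(round(yaw,2),len(q),np.ptp(q,0).round(2) if q else '', [np.min(q,0)[5].round(2),np.max(q,0)[5].round(2)] if q else '')
E
```

```text
[[ 518.9  -61.4  107. ]
 [ 522.3 -105.   104.6]
 [ 525.8 -148.9  104.4]] gap 31.352072075493837 2.6126726729578196
bite deg 68.43783773518498
-1.95 21 [0.25 0.25 0.34 0.   0.09 0.25] [np.float64(-0.66), np.float64(-0.41)]
-1.16 21 [0.25 0.25 0.34 0.   0.09 0.25] [np.float64(0.12), np.float64(0.38)]
-0.38 21 [0.25 0.25 0.34 0.   0.09 0.25] [np.float64(0.91), np.float64(1.16)]
0.41 21 [0.25 0.25 0.34 0.   0.09 0.25] [np.float64(1.69), np.float64(1.95)]
1.19 21 [0.25 0.25 0.34 0.   0.09 0.25] [np.float64(2.48), np.float64(2.73)]
1.98 21 [0.25 0.25 0.34 0.   0.09 0.25] [np.float64(-3.02), np.float64(-2.76)]
2.77 21 [0.25 0.25 0.34 0.   0.09 0.25] [np.float64(-2.23), np.float64(-1.98)]
-2.73 21 [0.25 0.25 0.34 0.   0.09 0.25] [np.float64(-1.45), np.float64(-1.19)]
-1.95 21 [0.25 0.25 0.34 0.   0.09 0.25] [np.float64(-0.66), np.float64(-0.41)]
```

```bash
cat >> h.py <<'E'
HY=-1.54
def hpos(a,z=246,r=75): return np.r_[PC+r*np.array([np.cos(a),np.sin(a)]),z]
def hs():
    s=bot.read_state();d=s['tcp_pos'][:2]-PC;a=np.arctan2(d[1],d[0]);f=s['contact_force'][:2]
    t=np.array([np.sin(a),-np.cos(a)]) # clockwise tangent
    return a,np.hypot(*d),-f@t,f@d/np.hypot(*d),s
E
python3 - <<'E'
from h import *
a=np.radians(-71)
bot.line_to([400,-95,330],200)
bot.move_gripper(48,50)
bot.move_ptp(hpos(a,335),down(HY));look('wrist','w4')
bot.line_to(hpos(a,295),200);print(F())
bot.line_to(hpos(a),120);print(F())
print(bot.move_gripper(15,50))
x=hs();print(np.degrees(x[0]),x[1:4],x[4]['width'],x[4]['t'])
E
```

```text
(array([-0.7, -1. ,  1.6]), array([ 638.5, -167.4,  295.5]), 25.06)
(array([-1.1,  0.6,  1.1]), array([ 639.5, -168.3,  247.2]), 25.62)
False
-71.0080822711928 (np.float64(75.04231916237057), np.float64(-0.6191559406469771), np.float64(-1.0842614369514678)) 20.909544618608123 26.1833
```

View pics/w4.png

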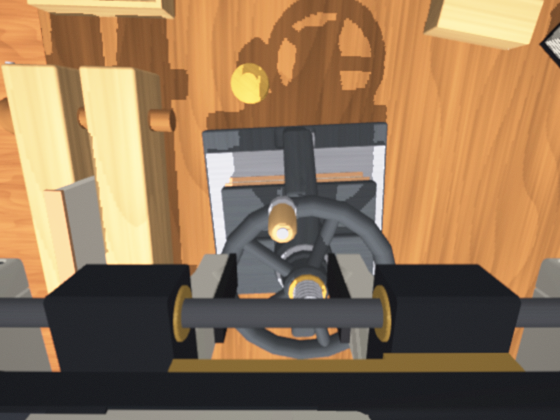

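The wrist view shows the handle at (283,222) and the hub at (308,288). The grip closed at 20.9 mm, which fits the 22 mm handle. Cranking now, with 15° steps at first and fine steps near the bite.

```bash
python3 - <<'E'
from h import *
s=np.load('w4.npy');print('handle px predicted',proj(cam('wrist',dict(tcp_pos=s[:3],eef_rot=s[3:])),[hpos(np.radians(-71),245),hpos(np.radians(-71),282)]).round())
a0=np.radians(-71)
for k in range(1,37):   # up to 540 deg
    bot.line_to(hpos(a0-np.radians(15)*k),130)
    a,r,ft,fr,st=hs()
    if k%4==0 or ft>10: print(k*15,round(ft,1),round(fr,1),round(r,1),st['width'].round(1),round(st['t'],1))
    if ft>12 or abs(fr)>25: break
look('top','t5')
E
```

```text
handle px predicted [[283. 215.]
 [283. 232.]]Traceback (most recent call last):
  File "<stdin>", line 7, in <module>
AttributeError: 'float' object has no attribute 'round'
```

```bash
python3 - <<'E'
from h import *
a0=np.radians(-71)
for k in range(5,37):
    bot.line_to(hpos(a0-np.radians(15)*k),150)
    a,r,ft,fr,st=hs()
    if k%5==0 or ft>10: print(k*15,round(ft,1),round(fr,1),round(r,1),round(st['width'],1),round(st['t'],1))
    if ft>12 or abs(fr)>25: break
look('top','t5')
E
```

```text
75 -1.9 2.3 74.7 21.0 27.7
150 -2.4 4.4 74.7 21.2 29.1
225 -2.1 -0.2 75.2 21.3 30.5
300 -1.2 -1.9 75.2 21.6 31.9
375 -1.5 -3.8 75.1 20.8 33.3
450 -3.0 1.7 74.7 20.8 34.8
525 -3.2 4.5 74.8 21.1 36.2
```

```bash
python3 - <<'E'
from h import *
c=-71-540.
while c>-71-1060:
    c-=10 if c>-71-800 else 6
    bot.line_to(hpos(np.radians(c)),110)
    a,r,ft,fr,st=hs(); tot=-71-c; lag=(np.degrees(a)-c+180)%360-180
    if int(tot)%60==0 or ft>6 or tot>800: print(tot,'lag',round(lag,1),'ft',round(ft,1),round(fr,1),round(r,1),round(st['width'],1),round(st['t'],1),st['contact_force'].round(1))
    if ft>15 or abs(fr)>25: break
E
```

```text
600.0 lag -1.7 ft -2.0 0.4 75.2 21.1 38.1 [ 1.8 -1.   5.9]
660.0 lag -1.5 ft -2.5 -2.0 75.3 21.1 39.7 [-2.5 -2.   7.3]
720.0 lag -0.5 ft -1.9 -4.3 75.1 21.2 41.3 [-3.2  3.4  8.5]
770.0 lag 2.0 ft 10.1 0.7 74.8 21.6 42.6 [ 8.5 -5.5  0.2]
780.0 lag 5.2 ft 31.4 4.7 74.6 20.9 42.9 [ 22.7 -22.2 -11.9]
```

```bash
python3 - <<'E'
from h import *
c=-71-780.;bot.move_gripper(10,60)
for i in range(8):
    a,r,ft,fr,st=hs();print(-71-c,'act',round((-71-np.degrees(a))%360+720,1),round(ft,1),round(fr,1),round(r,1),round(st['width'],1),round(st['t'],1),st['contact_force'].round(1))
    if ft>45 or np.linalg.norm(st['contact_force'])>75: break
    c-=3; bot.line_to(hpos(np.radians(c)),40)
E
```

```text
780.0 act 774.6 30.3 4.7 74.6 20.9 43.1 [ 21.9 -21.5 -10.9]
783.0 act 776.7 38.1 6.5 74.5 21.3 43.4 [ 26.2 -28.5 -13.9]
786.0 act 778.8 43.1 7.3 74.5 21.3 43.6 [ 28.4 -33.2 -19.2]
789.0 act 781.0 50.9 6.9 74.4 21.0 43.9 [ 33.3 -39.1 -20.6]
```

The bite came on at about 766° and was firm by about 781°, at 51 N on the handle (3.8 N m). Now I'll back off a quarter turn and release.

```bash
python3 - <<'E'
from h import *
for tot in list(range(778,684,-12))+[683]:
    bot.line_to(hpos(np.radians(-71-tot)),100)
    a,r,ft,fr,st=hs();print(tot,round((-71-np.degrees(a))%360+360,1),round(ft,1),round(fr,1),round(st['width'],1))
bot.pause(.2);a,r,ft,fr,st=hs();print(np.degrees(a),ft,fr,r)
bot.move_gripper(48);ha=np.radians(-71-683)
bot.line_to(hpos(ha,335),150)
p=bot.read_state()['tcp_pos'];look('wrist','w6')
bot.move_ptp([400,-95,260],tilt(.05,.35));look('wrist','w7');look('top','t7');print(F())
im=cv2.imread('pics/w7.png');cv2.imwrite('pics/w7c.png',cv2.resize(im[75:215,180:410],None,fx=3.4,fy=3.4,interpolation=cv2.INTER_CUBIC))
s=np.load('w6.npy');C=cam('wrist',dict(tcp_pos=s[:3],eef_rot=s[3:]))
print('pred handle px w6',proj(C,[hpos(ha+np.radians(k),z) for k in(0,10) for z in (245,282)]).round())
s=np.load('w7.npy');C=cam('wrist',dict(tcp_pos=s[:3],eef_rot=s[3:]))
print('pred platen edge crop px for gap 2,3,4',((proj(C,[np.r_[toworld([-92.5,0]),74+g] for g in (2,3,4,21)])-[180,75])*3.4).round(1))
E
```

```text
778 412.5 28.0 4.6 21.1
766 404.5 1.6 -1.1 20.9
754 392.7 0.8 -2.5 21.2
742 380.8 0.5 -2.5 21.2
730 368.9 1.4 -2.9 20.8
718 717.1 1.1 -4.1 21.3
706 705.3 1.2 -4.1 20.7
694 693.5 1.6 -3.5 21.1
683 682.7 1.5 -3.6 21.0
-33.924238775246955 0.9348388132670183 -2.733329585090278 75.20374411858873
(array([ 0.4, -0.1, -0.8]), array([401.4, -94.7, 260.6]), 49.53)
pred handle px w6 [[281. 218.]
 [280. 235.]
 [272. 231.]
 [271. 250.]]
pred platen edge crop px for gap 2,3,4 [[391.7 220.5]
 [391.8 219.7]
 [391.9 218.9]
 [394.2 204.3]]
```

View pics/w7c.png

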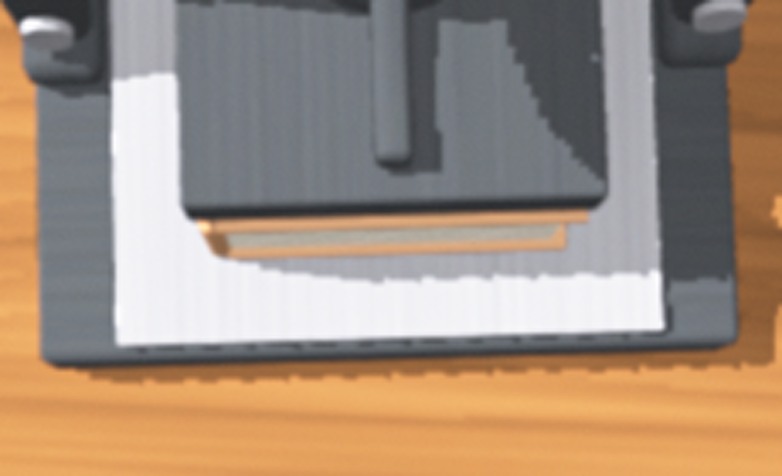

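View pics/w6.png

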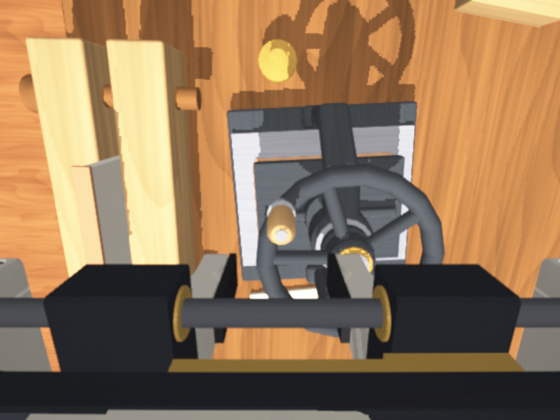

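The handle is where it was left, at (281,222) as predicted for 683°. The book has not moved: its bottom corners shifted only with the bed. The platen stands just above the cover. Handing in.

```bash
python3 -c "
from h import *
print(bot.close_job(),F())"
```

```text
the job is handed in; nothing more can be done
the job is handed in; nothing more can be done
```

The tan book has been nipped: I centred it under the platen, cranked the wheel clockwise to a hard bite, then backed off a quarter turn and let go. I handed the job in at about 49.5 s, with the arm clear of everything.

- **Centring:** I pushed the book with both fingers on its front edge. Its front corners ended at x = −95 mm and y = +64/−65 mm in the press frame, with 0.006 rad of yaw error.
- **Bite:** Resistance began after about 766° of turning. The bite was firm at about 781°, with about 51 N at the handle (3.8 N m).
- **Back-off:** The wheel was left at about 683°. That is about 98° back from the tightest handle position, some of it gripper give, and about 83° back from first contact, which puts the platen about 2.8 mm above the cover.
- **Last checks:** The final pictures show the handle where it was left and the book unmoved. The gap comes from the wheel angles, because the picture is too coarse to measure it.
- **Disagreement:** My camera estimate of the starting gap was 31 mm, but the bite came after about 25.5 mm of platen travel. I went by the felt bite.
- **Not checked:** I did not compare the other bench items with the first picture. The arm recorded no contact apart from the book and the handle.

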